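Close the instrument lid past its folding stay

ROBOT

A 6-joint arm with a two-finger parallel gripper is mounted at the origin on the work surface. World frame = base frame: x ahead of the robot, y to its left, z up, the work surface at z = 0. Lengths are in mm, angles in degrees, forces in N, time in s.
With the tool pointing down it reaches from about 300 to 850 mm from the base axis. Payload 4.2 kg.
Tool frame: the origin (TCP) lies between the finger pads; the fingertips stand 14 mm ahead of it and the grasp point (between the pads) lies 5 mm behind it (env.finger_overhang is the distance from the TCP to the fingertips, in mm); z points along the fingers, y is the line along which they close (so a half turn about z gives the same grasp; the last joint's range is limited). The gripper opens to 91 mm and grips with 3 to 60 N. Pads are 32 mm wide; open, the fingers measure 118 mm over their backs; the gripper's body (76 mm by 178 mm) begins 60 mm behind the grasp point.
Start: joints at [64.057, 18.312, 89.639, -0, 72.044, -1.146], TCP at [241.167, 521.996, 227.976] pointing down, gripper open.
Joint ranges: [-177.97, 177.97], [-48.28, 115.42], [12.27, 149.76], [-77.06, 257.06], [2.81, 150.46], [-146.56, 146.56]. Speed limits (degrees/s): [147.25, 147.25, 180, 180, 180, 180].

INTERFACE

Orientations are given as [roll, pitch, yaw] about the fixed x, y, z axes, in that order (R = Rz(yaw) Ry(pitch) Rx(roll)).
In Python, from workcell import status, cams, env, finder gives the robot as it stands.
- The arm moves only by the tool apply_moves, never from a script. Its argument "increments" is a list of rows, each a list of 7 numbers: the opening, from -1 (shut) to 1 (fully open), then the shift along the world's x, y, z in m, then the turn, a rotation vector about the world's x, y, z in degrees. In form: [[gripper, x, y, z, ax, ay, az], ...]. A call has 1 to 5 rows; each row shifts and turns the commanded pose from where the row before left it; what a row does not reach is not made up. A row lasts 1/12 s, in which the tool goes at most 41.7 mm and 7.16 degrees, less where a joint would pass 70% of its speed; a pose out of reach is approached as far as the arm can. A call with a gripper value outside its range is refused whole. The fingers move at their own pace and stop on an object; "newtons" is the grip in N (left out, the last holds). Time passes only in rows, so rows that do not move let the fingers close. It gives the time, the measured TCP pose, the force, the opening and the grip force at its end, in the units of the state.
- status.state(): the state, without advancing time (a new reading comes with each control period).
- cams.grab_frame(name): name is "side" or "top"; returns a dict with "color" (400x640x3 uint8, red, green, blue), "intrinsics" (3x3 intrinsics, pixels), "R" (3x3) and "t" (3): a world point X has camera coordinates R X + t. Camera axes: x right, y down, z forward; pixel columns grow to the right and rows downward; lengths in mm; the calibration is good to about 2 mm. A picture is of the moment at which its call begins. There is no depth.
- env.job_done(): hands the job in; it is judged then, once.
Trained networks look in the newest picture that a camera, given by its name, has taken for a name from the list of things; names that differ only in an ending like _2 or _b are one class to them, and where a whole thing is asked for, a point or a joint stands for the part that bears it (a point fixed in the world has none). Each returns a list of dicts, best first, with "score" (0 to 1); they miss things now and then, are a little off and sometimes report something else, mostly with a low value. They report only what shows in the picture. A call takes as long as a camera call.
- finder.boxes_of(query, camera): "rect" ([left, top, width, height] in pixels, round what is visible of it).
- finder.trace(query, camera): "pixels" (400x640 bool, what is visible of it) and "rect" ([left, top, width, height] in pixels, round what is visible of it).
The state is a dict: "time_s": time; "qpos": joint angles; "qvel": joint speeds; "effort": joint torques, N m; "ee_pos": TCP position; "ee_rot": TCP orientation; "force": force on the tool from outside, world axes, zero at the start; "torque": the same for the moment, N m; "gripper_width": finger opening in mm; "gripper_force": force on a finger pad.
Only numpy, scipy, OpenCV 4.12 (cv2) and the standard library are available. Lean on these libraries where they do the work, as an engineer would, in place of code of your own. Each camera call takes 0.05 s, during which the arm holds its last target. There are 200 camera calls.

TASK

The measurement is over: close the lid of the large black instrument, the one with the optics inside (not the small case with the open lid). Break its folding lid stay first by pushing the knob at the stay's knee joint downwards, then gently lower the lid until it is fully shut.

Things in the scene. Friction and masses are not known exactly. Their poses are not given: they have to be found in the camera images.
- knee (a joint): stay's knee angle, rad: 0 = locked over centre against its stop (start), 0.21 = links straight, above 0.42 = broken downwards and free to fold, about 2 with the lid shut. Locked, the stay blocks the lid. It stays where it is left.
- knob (a point): centre of the black knob (18 mm thick, 45 mm long, level, parallel to the hinge) at the stay's knee, right of the housing, 39 mm beyond the lid's side, 143 mm up. Pushed down with 6-12 N it breaks the stay, on a 96 mm circle about a pivot lower and nearer the robot (link 33 deg above level at start); 20 mm down is enough. y axis: along the knob, to the housing; x: along the link, from the pivot
- lid_edge (a point): middle of the free edge of the grey lid, on its outer face. Lid 220 mm deep, 260 wide, 12 thick; far-side level hinge 110 mm up on the black housing. Axes: x in the lid, to the hinge; y along the hinge, left; z out of the outer face. Hinge: 220 mm along x, 12 along -z. At start raised 1.3 rad, outer face away from the robot. Stay broken, 2-5 N on the outer face lowers it; stiff hinge, stays put
- lid (a joint): how far the lid has been lowered, rad: 0 = raised as at the start, 1.3 = fully shut

How it is judged (in metres and radians):
On the way:
1. the stay is broken at its knee (value of joint knee above 0.42 rad), for 0.1 s.
At the end, for the whole second after the job is handed in: the instrument's lid is shut to within 0.05 rad (11 mm at its free edge) and at rest, with its stay folded (value of joint lid above 1.25 rad and value of joint knee above 1.2 rad and not (velocity of joint lid above 0.05 rad/s)); the robot touches nothing.
It fails at once if the lid is slammed (lowered faster than 2.5 rad/s) (velocity of joint lid above 2.5 rad/s).
It also fails if it takes over 48 s, if anything falls off the work surface, if the arm or the gripper's body presses on something with over 40 N, if the wrist force passes 120 N, or if a joint passes its speed limit or range.

## Working session

There is one attempt and no reset: what is moved stays moved. The work goes in short steps, Python scripts to look and compute and a tool call to move; the robot and the scene stay as the last step left them, time stands still between calls to the robot, and variables do not carry over. Pictures are saved under pics/ and viewed, at most 10 in all, crops included, and the job is handed in when it is done.

Besides the shell and the picture viewer there is one more tool, called after "Request:" by a JSON object that holds its "op" and its "data", one argument or row to a line. apply_moves: Moves the arm, as the interface text tells. Its arguments: {"type":"object","properties":{"increments":{"type":"array","items":{"type":"array","items":{"type":"number"}}},"newtons":{"type":"number"}},"required":["increments"]}

```bash
mkdir -p pics; ls
python3 - <<'E'
from workcell import status,cams,env,finder
import cv2,numpy as np
for n in("side","top"):
    f=cams.grab_frame(n); cv2.imwrite(f"pics/{n}0.png",f["color"][:,:,::-1])
    print(n,f["intrinsics"].tolist(),f["R"].round(4).tolist(),f["t"].round(1).tolist())
    for q in("knob","lid_edge","lid","knee"):
        print(q,[(d["rect"],round(d["score"],2)) for d in finder.boxes_of(q,n)])
print(status.state())
E
```

```text
pics
side [[484.43957388097834, 0.0, 316.73252234005923], [0.0, 484.43957388097834, 196.16618638731467], [0.0, 0.0, 1.0]] [[-0.8754, -0.4834, -0.0061], [-0.2746, 0.5075, -0.8167], [0.3979, -0.7132, -0.577]] [533.2, 399.3, 696.5]
knob [([297.4, 221.4, 82.7, 53.9], 0.66)]
lid_edge [([216.8, 163.9, 94.7, 195.0], 0.62)]
lid [([214.7, 163.0, 99.4, 198.6], 0.97)]
knee [([299.4, 223.4, 40.1, 29.0], 0.92)]
top [[496.55440431090295, 0.0, 312.3541761179598], [0.0, 496.55440431090295, 199.93172495541532], [0.0, 0.0, 1.0]] [[0.0154, -0.9998, 0.0115], [-0.9966, -0.0163, -0.0802], [0.0804, -0.0103, -0.9967]] [-11.5, 630.3, 909.2]
knob [([334.5, 182.9, 36.7, 87.1], 0.89)]
lid_edge [([138.0, 155.7, 202.8, 56.6], 0.91)]
lid [([138.7, 157.8, 201.1, 51.9], 0.75)]
knee [([335.5, 162.4, 7.0, 55.6], 0.5)]
{'time_s': 0.5, 'qpos': array([ 6.40578568e+01,  1.83113823e+01,  8.96408668e+01, -5.95630218e-04,
        7.20448459e+01, -1.14597277e+00]), 'qvel': array([-0.11008023, -0.10103678, -0.09428401, -0.00026638,  0.02113593,
       -0.02154417]), 'effort': array([ 3.56991832e-04, -4.11995029e+01, -2.32040262e+01,  7.26157171e-02,
        3.84192041e-02, -2.65142489e-05]), 'ee_pos': array([241.15022609, 521.98168193, 227.96844709]), 'ee_rot': array([1.79997107e+02, 6.24615784e-04, 1.55204013e+02]), 'force': array([ 0.22648921, -0.61485315, -0.55276347]), 'torque': array([-0.00119258,  0.02622514, -0.03967237]), 'gripper_force': 0.0, 'gripper_width': 90.88956419297197}
```

View pics/side0.png

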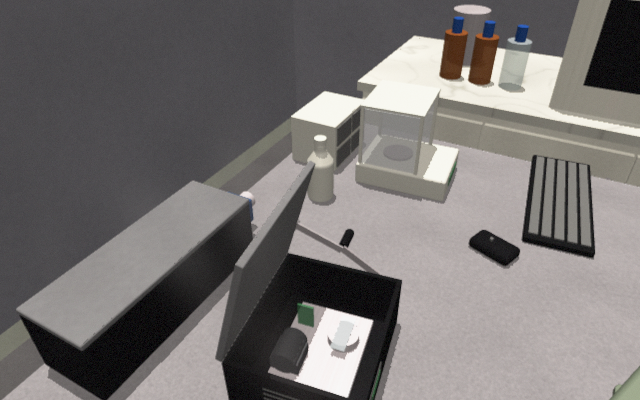

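View pics/top0.png

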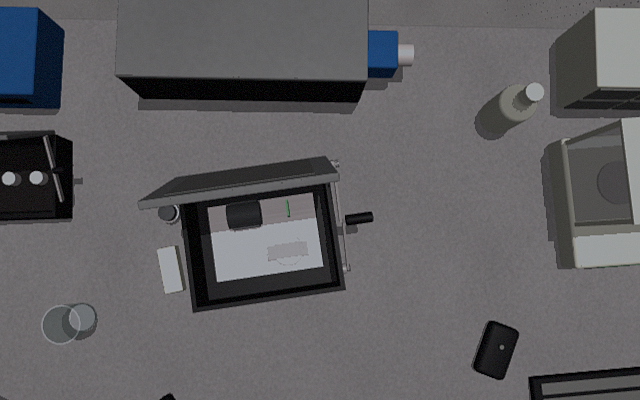

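```bash
cat > h.py <<'E'
import numpy as np,cv2
from workcell import status,cams,env,finder
from scipy.optimize import least_squares
def proj(f,X):
    c=np.atleast_2d(X)@f["R"].T+f["t"]; p=c@f["intrinsics"].T; return p[:,:2]/p[:,2:]
def ray(f,p,z):
    d=f["R"].T@np.linalg.inv(f["intrinsics"])@[p[0],p[1],1]; C=-f["R"].T@f["t"]
    return C+d*(z-C[2])/d[2]
def frame(th): 
    c,s=np.cos(th),np.sin(th); return np.array([c,s,0]),np.array([-s,c,0]),np.array([0,0,1.])
def lid(hx,hy,th,a):
    ex,ey,ez=frame(th); H=np.array([hx,hy,110.]); u=-ex*np.cos(a)+ez*np.sin(a); n=ex*np.sin(a)+ez*np.cos(a)
    return np.array([H+s*130*ey+k*220*u+m*12*n for m in(1,0) for k in(1,0) for s in(1,-1)])
E
python3 - <<'E'
from h import *
S=cams.grab_frame("side");T=cams.grab_frame("top")
print("cams",[(-f["R"].T@f["t"]).round() for f in(S,T)])
r=least_squares(lambda X:np.r_[proj(S,X)[0]-[347,238],proj(T,X)[0]-[359.5,217.5]],[500,-100,143]);print("knob",r.x,r.fun)
a,b=ray(T,(347,219),143),ray(T,(372,216),143);print("knob ends",a,b)
th=np.arctan2(-(a-b)[0],(a-b)[1]);print(np.degrees(th))
a,b=ray(T,(193,311),110),ray(T,(345,289),110);c=ray(T,(332,185),110);print("front rim",a,b,c,np.degrees(np.arctan2(-(a-b)[0],(a-b)[1])),np.linalg.norm(a-b))
mS=finder.trace("lid","side")[0]["pixels"];mT=finder.trace("lid","top")[0]["pixels"]
def mask(f,p):
    m=np.zeros((400,640),np.uint8); cv2.fillConvexPoly(m,cv2.convexHull(proj(f,lid(*p)).astype(np.float32)).round().astype(int),1); return m>0
from scipy.optimize import minimize
iou=lambda m,n:(m&n).sum()/(m|n).sum()
cost=lambda q:-iou(mask(S,[*q,1.3]),mS)-iou(mask(T,[*q,1.3]),mT)
ex,ey,ez=frame(th); h0=a+130*(b-a)/np.linalg.norm(b-a)+220*ex
res=min((minimize(cost,[h0[0]+d,h0[1],th],method="Nelder-Mead",options=dict(initial_simplex=np.array([h0[0]+d,h0[1],th])+np.array([[0,0,0],[20,0,0],[0,20,0],[0,0,.06]]))) for d in(-20,0,20)),key=lambda r:r.fun)
q=res.x;print(q,np.degrees(q[2]),res.fun,h0)
L=lid(*q,1.3);print(L.round())
ex,ey,ez=frame(q[2]);k=r.x-np.array([q[0],q[1],0]);print("knob in hinge frame",k@ex,k@ey)
for f,n in((S,"side"),(T,"top")):
    im=f["color"][:,:,::-1].copy()
    for p in proj(f,L): cv2.circle(im,tuple(int(v) for v in p),3,(0,0,255),1)
    for p in proj(f,r.x): cv2.circle(im,tuple(int(v) for v in p),3,(0,255,0),1)
    o=(140,150) if n=="side" else (100,110)
    cv2.imwrite(f"pics/{n}1.png",cv2.resize(im[o[1]:o[1]+220,o[0]:o[0]+290],None,fx=2,fy=2))
a=cv2.imread("pics/side1.png");b=cv2.imread("pics/top1.png");cv2.imwrite("pics/ov.png",cv2.resize(np.vstack([a,b]),None,fx=.68,fy=.68))
E
```

```text
cams [array([299., 552., 731.]), array([555.,   8., 957.])]
knob [590.88464495 -78.86349868 145.87275311] [-1.7561598  -0.05049381  0.63295849  1.40283876]
knob ends [590.50775985 -57.60180176 143.        ] [596.09005981 -98.64736163 143.        ]
7.744852831509871
front rim [433.57969053 196.56952306 110.        ] [473.69909755 -58.04920127 110.        ] [649.8799072  -33.93107751 110.        ] 8.954282222084858 257.760085346688
[6.69705337e+02 9.80337431e+01 1.61104501e-01] 9.230607976770436 -1.8270781841657324 [671.80687297  97.80147401 110.        ]
[[602. 219. 325.]
 [644. -38. 325.]
 [660. 228. 113.]
 [702. -28. 113.]
 [591. 217. 322.]
 [632. -40. 322.]
 [649. 226. 110.]
 [691. -30. 110.]]
knob in hinge frame -106.17584194580141 -161.96303966723823
```

View pics/ov.png

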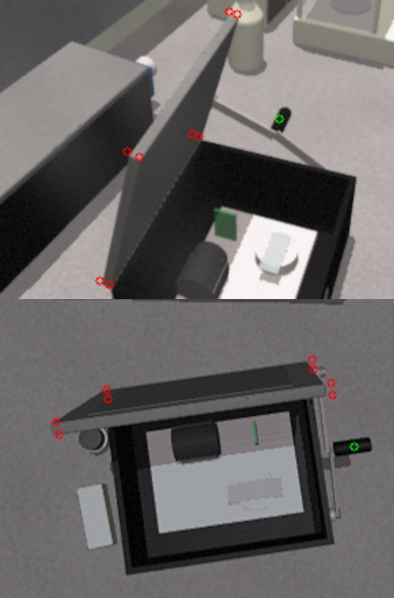

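The pictures show the open instrument with its lid free edge at top-view (140,205)–(340,178), and the knob at top (359,218) / side (347,238). The model overlay fits: hinge middle ≈ (671, 98), yaw ≈ 9°, knob ≈ (592, -79, 143). Moving around the robot side first.

Request:
{"op": "apply_moves", "data": {
  "increments": [
    [-1,0.02,-0.028,0.009,0,0,-7],
    [-1,0.02,-0.028,0.009,0,0,-7],
    [-1,0.02,-0.028,0.009,0,0,-7],
    [-1,0.02,-0.028,0.009,0,0,-7],
    [-1,0.02,-0.028,0.009,0,0,-7]
  ],
  "newtons": 30
}}

```text
time_s: 1.12
ee_pos: [341.8, 380.7, 273.5]
ee_rot: [180.0, 0.0, 119.9]
force: [0.9, 1.4, -0.7]
gripper_width: 60.8
gripper_force: 0.0
```

Request:
{"op": "apply_moves", "data": {
  "increments": [
    [-1,0.02,-0.028,0.009,0,0,-7],
    [-1,0.02,-0.028,0.009,0,0,-7],
    [-1,0.02,-0.028,0.009,0,0,-7],
    [-1,0.003,-0.036,0,0,0,0],
    [-1,0.003,-0.036,0,0,0,0]
  ]
}}

```text
time_s: 1.53
ee_pos: [408.2, 224.6, 300.4]
ee_rot: [179.9, -0.0, 99.2]
force: [1.5, 0.3, -0.6]
gripper_width: 27.6
gripper_force: 0.0
```

Request:
{"op": "apply_moves", "data": {
  "increments": [
    [-1,0.003,-0.036,0,0,0,0],
    [-1,0.003,-0.036,0,0,0,0],
    [-1,0.003,-0.036,0,0,0,0],
    [-1,0.003,-0.036,0,0,0,0],
    [-1,0.003,-0.036,0,0,0,0]
  ]
}}

```text
time_s: 1.95
ee_pos: [421.9, 44.3, 300.3]
ee_rot: [179.9, 0.0, 99.2]
force: [0.9, -0.5, -0.0]
gripper_width: 0.5
gripper_force: 0.0
```

Request:
{"op": "apply_moves", "data": {
  "increments": [
    [-1,0.003,-0.036,0,0,0,0],
    [-1,0.003,-0.036,0,0,0,0],
    [-1,0.003,-0.036,0,0,0,0],
    [-1,0.003,-0.036,0,0,0,0],
    [-1,0,0,0,0,0,0]
  ]
}}

```text
time_s: 2.37
ee_pos: [434.5, -103.3, 300.0]
ee_rot: [180.0, 0.2, 98.8]
force: [0.2, -0.6, -0.6]
gripper_width: 0.3
gripper_force: 0.0
```

Request:
{"op": "apply_moves", "data": {
  "increments": [
    [-1,0.033,0.002,-0.02,0,0,0],
    [-1,0.033,0.002,-0.02,0,0,0],
    [-1,0.033,0.002,-0.02,0,0,0],
    [-1,0.033,0.002,-0.02,0,0,0],
    [-1,0.031,0.002,-0.02,0,0,0]
  ]
}}

```text
time_s: 2.78
ee_pos: [598.8, -87.2, 199.0]
ee_rot: [180.0, -0.0, 99.2]
force: [0.1, -0.9, 1.9]
gripper_width: 0.6
gripper_force: 0.0
```

Request:
{"op": "apply_moves", "data": {
  "increments": [
    [-1,0,0,-0.01,0,0,0],
    [-1,0,0,0,0,0,0]
  ]
}}

```text
time_s: 2.95
ee_pos: [596.3, -86.9, 186.2]
ee_rot: [-179.6, -0.1, 99.3]
force: [-1.1, 1.0, 0.8]
gripper_width: 0.5
gripper_force: 0.0
```

Run:
```python
from h import *
s=status.state();print(s["ee_pos"],s["ee_rot"],s["force"])
S=cams.grab_frame("side");T=cams.grab_frame("top")
tip=s["ee_pos"]-[0,0,14]
print(proj(S,tip),proj(T,tip))
a=S["color"][150:330,220:460,::-1];b=T["color"][110:310,240:480,::-1]
cv2.imwrite("pics/c1.png",cv2.resize(np.vstack([a,b]),None,fx=1.5,fy=1.5))
```

```text
[596.32114993 -86.88356586 186.20858271] [-1.79613288e+02 -1.41405276e-01  9.92658337e+01] [-1.05698365  0.97486127  0.76347843]
[[344.91272804 223.65915271]] [[367.00439013 214.85095581]]
```

View pics/c1.png

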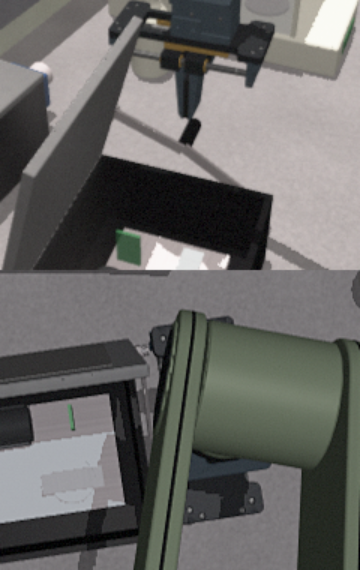

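The closed fingertips (side ≈ (345,224)) stand just above the knob (≈ (347,238)), clear of the lid. Pushing down slowly.

Request:
{"op": "apply_moves", "data": {
  "increments": [
    [-1,0,-0.003,-0.006,0,0,0],
    [-1,0,0,-0.006,0,0,0],
    [-1,0,0,-0.005,0,0,0],
    [-1,0,0,-0.004,0,0,0],
    [-1,0,0,-0.004,0,0,0]
  ]
}}

```text
time_s: 3.47
ee_pos: [597.4, -91.1, 165.3]
ee_rot: [179.9, 0.0, 99.2]
force: [2.2, 1.3, 6.0]
gripper_width: 0.6
gripper_force: 3.2
```

Request:
{"op": "apply_moves", "data": {
  "increments": [
    [-1,0.002,0,-0.004,0,0,0],
    [-1,0.002,0,-0.004,0,0,0],
    [-1,0.002,0,-0.004,0,0,0]
  ]
}}

```text
time_s: 3.72
ee_pos: [603.8, -91.0, 153.0]
ee_rot: [179.9, 0.0, 99.2]
force: [1.7, 1.1, 3.6]
gripper_width: 0.6
gripper_force: 1.6
```

Request:
{"op": "apply_moves", "data": {
  "increments": [
    [-1,0.002,0,-0.004,0,0,0],
    [-1,0.002,0,-0.004,0,0,0],
    [-1,0.001,0,-0.004,0,0,0],
    [-1,0.001,0,-0.004,0,0,0],
    [-1,0,0,-0.002,0,0,0]
  ]
}}

```text
time_s: 4.13
ee_pos: [611.2, -90.0, 135.5]
ee_rot: [179.7, -0.1, 99.2]
force: [4.5, 4.1, 7.2]
gripper_width: 0.5
gripper_force: 3.7
```

Request:
{"op": "apply_moves", "data": {
  "increments": [
    [-1,0,0,0,0,0,0],
    [-1,0,0,0,0,0,0]
  ]
}}

```text
time_s: 4.3
ee_pos: [610.3, -90.8, 135.2]
ee_rot: [179.9, 0.0, 99.2]
force: [2.8, 3.1, 3.7]
gripper_width: 0.1
gripper_force: 2.2
```

Run:
```python
from h import *
s=status.state();print(s["ee_pos"],s["force"])
S=cams.grab_frame("side")
cv2.imwrite("pics/c2.png",cv2.resize(S["color"][150:330,200:460,::-1],None,fx=2,fy=2))
```

```text
[610.27132052 -90.83982528 135.24546357] [2.78530561 3.14424562 3.7030686 ]
```

View pics/c2.png

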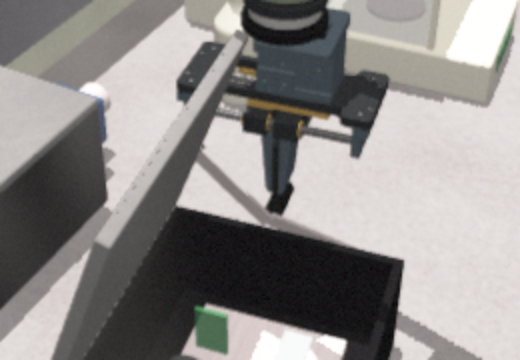

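The knob has gone down 30 mm and the stay links now sag at the knee (crop ≈ (280,200)), so it is broken. Going up and behind the lid.

Request:
{"op": "apply_moves", "data": {
  "increments": [
    [-1,0,-0.004,0.02,0,0,0],
    [-1,0,-0.004,0.036,0,0,0],
    [-1,0,-0.002,0.036,0,0,0],
    [-1,0,0,0.036,0,0,0],
    [-1,0,0,0.036,0,0,0]
  ]
}}

```text
time_s: 4.77
ee_pos: [607.5, -101.9, 299.1]
ee_rot: [-179.7, 0.0, 99.2]
force: [0.9, -1.1, 0.4]
gripper_width: 0.7
gripper_force: 0.0
```

Request:
{"op": "apply_moves", "data": {
  "increments": [
    [-1,0,0,0.036,0,0,0],
    [-1,0,0,0.036,0,0,0],
    [-1,0,0,0.034,0,0,0],
    [-1,0,0,0,0,0,0]
  ]
}}

```text
time_s: 5.1
ee_pos: [609.8, -102.1, 411.4]
ee_rot: [179.5, 0.3, 99.2]
force: [0.5, 0.6, 0.5]
gripper_width: 0.1
gripper_force: 0.0
```

Request:
{"op": "apply_moves", "data": {
  "increments": [
    [-1,0.01,0.03,0,0,0,0],
    [-1,0.01,0.034,0,0,0,0],
    [-1,0.01,0.034,0,0,0,0],
    [-1,0.01,0.034,0,0,0,0],
    [-1,0.01,0.034,0,0,0,0]
  ]
}}

```text
time_s: 5.52
ee_pos: [658.7, 65.5, 402.9]
ee_rot: [-179.7, 0.1, 99.1]
force: [0.3, -0.7, 0.0]
gripper_width: 0.3
gripper_force: 0.0
```

Request:
{"op": "apply_moves", "data": {
  "increments": [
    [-1,0.008,0.03,0,0,0,0],
    [-1,0,0,0,0,0,0],
    [-1,0,0,0,0,0,0]
  ]
}}

```text
time_s: 5.77
ee_pos: [666.9, 95.7, 402.3]
ee_rot: [-179.7, 0.1, 99.3]
force: [-0.1, -0.9, -0.9]
gripper_width: 0.8
gripper_force: 0.0
```

Request:
{"op": "apply_moves", "data": {
  "increments": [
    [-1,0.002,0,-0.03,0,0,0],
    [-1,0,0,-0.03,0,0,0],
    [-1,0,0,-0.025,0,0,0],
    [-1,0,0,0,0,0,0]
  ]
}}

```text
time_s: 6.1
ee_pos: [666.0, 92.5, 313.0]
ee_rot: [-179.2, 0.1, 99.1]
force: [-0.9, -0.0, -1.4]
gripper_width: 0.4
gripper_force: 0.0
```

Request:
{"op": "apply_moves", "data": {
  "increments": [
    [-1,-0.008,-0.001,0,0,0,0],
    [-1,-0.006,-0.001,0,0,0,0],
    [-1,-0.004,-0.001,0,0,0,0],
    [-1,-0.004,0,0,0,0,0]
  ]
}}

```text
time_s: 6.43
ee_pos: [647.1, 91.4, 322.5]
ee_rot: [179.8, 0.0, 99.2]
force: [-0.1, -0.0, 0.3]
gripper_width: 0.3
gripper_force: 0.0
```

Run:
```python
from h import *
s=status.state();print(s["ee_pos"],s["force"])
S=cams.grab_frame("side")
cv2.imwrite("pics/c3.png",cv2.resize(S["color"][60:330,180:460,::-1],None,fx=1.7,fy=1.7))
ex,ey,ez=frame(np.radians(9));H=np.array([670,98,110.])
for a in np.arange(1.35,-.01,-.1):
    P=H+195*(-ex*np.cos(a)+ez*np.sin(a))+12*(ex*np.sin(a)+ez*np.cos(a))+14*ex+14*ez; print(round(a,2),P.round())
```

```text
[647.09643916  91.43600199 322.48853986] [-0.10863844 -0.02731453  0.33434869]
1.35 [653.  95. 317.]
1.25 [634.  92. 313.]
1.15 [616.  89. 307.]
1.05 [598.  87. 299.]
0.95 [581.  84. 290.]
0.85 [566.  81. 278.]
0.75 [551.  79. 266.]
0.65 [538.  77. 252.]
0.55 [526.  75. 236.]
0.45 [516.  74. 220.]
0.35 [507.  72. 202.]
0.25 [500.  71. 184.]
0.15 [495.  70. 165.]
0.05 [492.  70. 146.]
```

View pics/c3.png

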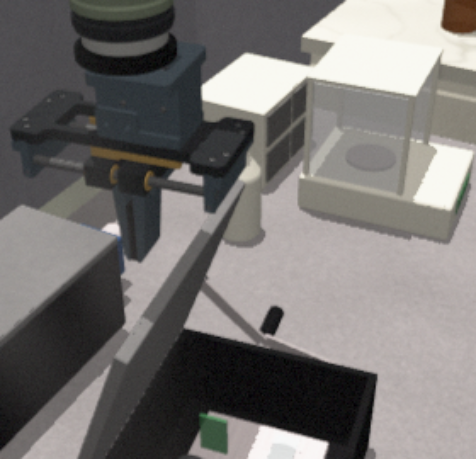

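The fingertips are just behind the outer face of the lid near its middle (crop ≈ (140,255)). Now lowering along the arc.

Request:
{"op": "apply_moves", "data": {
  "increments": [
    [-1,-0.007,0,-0.003,0,0,0],
    [-1,-0.007,0,-0.003,0,0,0],
    [-1,-0.009,-0.001,-0.003,0,0,0],
    [-1,-0.009,-0.001,-0.003,0,0,0],
    [-1,-0.009,-0.001,-0.004,0,0,0]
  ]
}}

```text
time_s: 6.9
ee_pos: [607.6, 88.7, 306.1]
ee_rot: [179.6, 0.1, 99.2]
force: [3.0, -1.5, 4.4]
gripper_width: 0.4
gripper_force: 1.9
```

Request:
{"op": "apply_moves", "data": {
  "increments": [
    [-1,-0.009,-0.001,-0.004,0,0,0],
    [-1,-0.009,-0.001,-0.004,0,0,0],
    [-1,-0.008,-0.001,-0.005,0,0,0]
  ]
}}

```text
time_s: 7.15
ee_pos: [581.4, 85.5, 293.3]
ee_rot: [179.6, 0.1, 99.2]
force: [3.2, -1.8, 3.6]
gripper_width: 0.6
gripper_force: 1.7
```

Contact with about 5 N; carrying on along the arc.

Request:
{"op": "apply_moves", "data": {
  "increments": [
    [-1,-0.008,-0.001,-0.006,0,0,0],
    [-1,-0.008,-0.001,-0.006,0,0,0],
    [-1,-0.008,-0.001,-0.006,0,0,0],
    [-1,-0.007,-0.001,-0.007,0,0,0],
    [-1,-0.007,-0.001,-0.007,0,0,0]
  ]
}}

```text
time_s: 7.57
ee_pos: [543.0, 80.8, 261.0]
ee_rot: [179.7, 0.1, 99.2]
force: [0.2, -0.9, 3.0]
gripper_width: 0.3
gripper_force: 1.4
```

Request:
{"op": "apply_moves", "data": {
  "increments": [
    [-1,-0.006,-0.001,-0.008,0,0,0],
    [-1,-0.006,-0.001,-0.008,0,0,0],
    [-1,-0.005,-0.001,-0.008,0,0,0],
    [-1,-0.005,-0.001,-0.008,0,0,0],
    [-1,-0.005,-0.001,-0.009,0,0,0]
  ]
}}

```text
time_s: 7.98
ee_pos: [515.2, 76.1, 218.4]
ee_rot: [179.9, -0.0, 99.2]
force: [-0.8, -0.1, 1.9]
gripper_width: 0.4
gripper_force: 1.1
```

Run:
```python
from h import *
s=status.state();print(s["ee_pos"],s["force"])
S=cams.grab_frame("side")
cv2.imwrite("pics/c4.png",cv2.resize(S["color"][60:380,180:460,::-1],None,fx=1.5,fy=1.5))
```

```text
[515.21294239  76.14539097 218.41520251] [-0.84214348 -0.07035055  1.93860917]
```

View pics/c4.png

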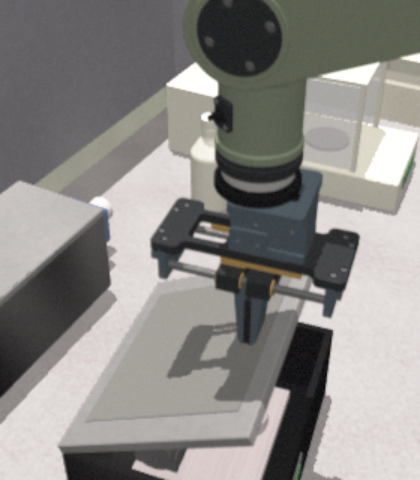

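The lid is most of the way down, with the fingertips pressing its outer face (crop ≈ (250,340)) and the stay folding. Continuing.

Request:
{"op": "apply_moves", "data": {
  "increments": [
    [-1,-0.004,0,-0.009,0,0,0],
    [-1,-0.004,0,-0.009,0,0,0],
    [-1,-0.003,0,-0.009,0,0,0],
    [-1,-0.003,0,-0.009,0,0,0],
    [-1,-0.002,0,-0.009,0,0,0]
  ]
}}

```text
time_s: 8.45
ee_pos: [498.6, 75.9, 171.9]
ee_rot: [-180.0, 0.0, 99.2]
force: [0.0, -1.4, 1.5]
gripper_width: 0.8
gripper_force: 0.9
```

Request:
{"op": "apply_moves", "data": {
  "increments": [
    [-1,-0.002,0,-0.009,0,0,0],
    [-1,-0.001,0,-0.008,0,0,0],
    [-1,0,0,-0.006,0,0,0],
    [-1,0,0,-0.004,0,0,0]
  ]
}}

```text
time_s: 8.78
ee_pos: [495.5, 76.1, 144.8]
ee_rot: [-179.9, -0.0, 99.2]
force: [-1.9, 0.4, 1.8]
gripper_width: 0.3
gripper_force: 0.9
```

Request:
{"op": "apply_moves", "data": {
  "increments": [
    [-1,0,0,-0.003,0,0,0],
    [-1,0,0,-0.003,0,0,0],
    [-1,0,0,-0.002,0,0,0],
    [-1,0,0,-0.002,0,0,0]
  ]
}}

```text
time_s: 9.12
ee_pos: [496.3, 76.1, 136.1]
ee_rot: [180.0, -0.0, 99.2]
force: [-6.9, 0.2, 24.2]
gripper_width: 0.5
gripper_force: 12.7
```

Request:
{"op": "apply_moves", "data": {
  "increments": [
    [-1,0,0,0,0,0,0],
    [-1,0,0,0,0,0,0]
  ]
}}

```text
time_s: 9.28
ee_pos: [496.8, 76.1, 136.3]
ee_rot: [179.9, -0.0, 99.2]
force: [-0.6, 0.4, 2.0]
gripper_width: -0.0
gripper_force: 1.0
```

Request:
{"op": "apply_moves", "data": {
  "increments": [
    [-1,0,0,-0.001,0,0,0],
    [-1,0,0,-0.001,0,0,0],
    [-1,0,0,0,0,0,0]
  ]
}}

```text
time_s: 9.53
ee_pos: [496.8, 76.1, 136.2]
ee_rot: [179.9, -0.0, 99.2]
force: [-3.7, -0.4, 14.6]
gripper_width: 0.3
gripper_force: 7.5
```

Request:
{"op": "apply_moves", "data": {
  "increments": [
    [-1,0,0,0.01,0,0,0],
    [-1,0,0,0.03,0,0,0],
    [-1,0,0,0.035,0,0,0],
    [-1,0,0,0.035,0,0,0],
    [-1,0,0,0.02,0,0,0]
  ]
}}

```text
time_s: 9.95
ee_pos: [497.7, 76.2, 268.0]
ee_rot: [179.6, 0.0, 99.2]
force: [-0.4, 1.1, 0.1]
gripper_width: 0.5
gripper_force: 0.0
```

Request:
{"op": "apply_moves", "data": {
  "increments": [
    [-1,-0.03,0,0.02,0,0,0],
    [-1,-0.03,0,0.02,0,0,0],
    [-1,-0.03,0,0.01,0,0,0],
    [-1,0,0,0,0,0,0],
    [-1,0,0,0,0,0,0]
  ]
}}

```text
time_s: 10.37
ee_pos: [405.8, 76.1, 315.2]
ee_rot: [179.8, 0.0, 99.2]
force: [0.7, 0.2, 0.6]
gripper_width: 0.3
gripper_force: 0.0
```

Run:
```python
from h import *
s=status.state();print(s["ee_pos"],s["force"])
S=cams.grab_frame("side")
im=S["color"][:,:,::-1].copy()
for p in proj(S,lid(670,98,np.radians(9),0)): cv2.circle(im,tuple(int(v) for v in p),3,(0,0,255),1)
cv2.imwrite("pics/c5.png",cv2.resize(im[140:400,160:460],None,fx=2,fy=2))
```

```text
[405.84552152  76.05359107 315.17432252] [0.65621438 0.15295254 0.63131691]
```

View pics/c5.png

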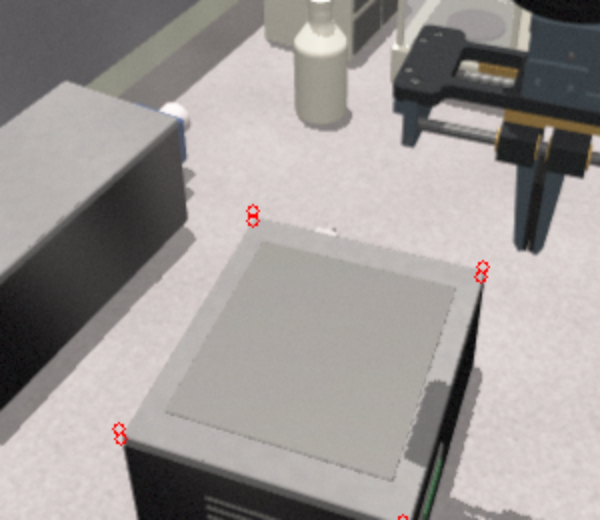

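The lid lies flat on the housing, its corners at the predicted shut positions, and the gripper is clear.

```bash
python3 -c "
from workcell import env
print(env.job_done())"
```

```text
the job is handed in; nothing more can be done
None
```

I broke the lid stay by pushing its knob down, lowered the lid gently until it was shut, and moved the arm clear. The last picture shows the lid flat on the housing, and the job is handed in; no verdict came back.

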